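# Find the stamped crate and push it to the dispatch line

### The arm

A 6-joint arm with a two-finger parallel gripper is mounted at the origin on the work surface. World frame = base frame: x ahead of the robot, y to its left, z up, the work surface at z = 0. Lengths are in m, angles in rad, forces in N, time in s.
With the tool pointing down it reaches from about 0.325 to 0.875 m from the base axis. Payload 4.4 kg.
Tool frame: the origin (TCP) lies at the centre of the arm's flange, where the gripper is bolted on; the fingertips stand 173 mm ahead of it and the grasp point (between the pads) lies 155 mm ahead of it; z points along the fingers, x is the direction in which the jaws open and shut, and the axes are right-handed (so a half turn about z gives the same grasp; the last joint's range is limited). The gripper opens to 85 mm and grips with 20 to 120 N. Pads are 22 mm wide; open, the fingers measure 114 mm over their backs; the gripper's body (76 mm by 85 mm) begins 54 mm behind the grasp point. The pads swing forward as they close: fully open they stand 13 mm farther back than shut.
Start: joints at [1.089, 0.207, 1.542, -0, 1.393, -0.15], TCP at [0.187, 0.544, 0.405] pointing down, gripper open.
Joint ranges: [-2.73, 2.73], [-0.86, 2.22], [0.23, 2.46], [-1.11, 4.25], [0.08, 2.63], [-2.82, 2.82]. Speed limits (rad/s): [2.79, 2.79, 3.14, 3.14, 3.14, 3.14].

### API

Orientations are given as a unit quaternion [x, y, z, w].
In Python, from plant import env gives the robot as it stands.
- The arm moves only by the shell command python3 -m crank 'ROWS' [FORCE]. ROWS is JSON, a list of rows, each a list of 5 numbers: the closure, from 0 (fully open) to 1 (shut), then the shift along the tool's x, y, z in units of 40 mm (1.0 is 40 mm), then the turn about the tool's z in units of 8 degrees (1.0 is 8 degrees). In form: [[jaw, tx, ty, tz, roll], ...]. A call has 1 to 8 rows; each row is the pose to reach, as a shift and turn from the pose commanded when the call began, along the tool's axes at that moment; what a row does not reach only later rows make up. A row lasts 1/8 s, in which the tool goes at most 62.5 mm and 10.7 degrees, less where a joint would pass 70% of its speed; a pose out of reach is approached as far as the arm can. A call with a gripper value outside its range is refused whole. The fingers move at their own pace and stop on an object; FORCE is the grip in N (left out, the last holds). Time passes only in rows, so rows that repeat a pose let the fingers close. It gives the time, the measured TCP pose, the force and the opening at its end, in the units of the state.
- env.read_state(): the state, without advancing time (a new reading comes with each control period).
- env.read_camera(name): name is "side" or "top" or "wrist"; returns the picture (400x640x3 uint8, blue, green, red); there is no depth.
- env.calibration(name): a dict with "camera_matrix" (3x3 intrinsics, pixels), "R" (3x3) and "t" (3): a world point X has camera coordinates R X + t. Camera axes: x right, y down, z forward; pixel columns grow to the right and rows downward; lengths in m; the calibration is good to about 2 mm. A picture is of the moment at which its call begins: read the wrist's pose just before it. calibration takes no time and is no camera call; for the wrist camera it gives the pose at the moment of the call.
- env.job_done(): hands the job in, once; it reports no verdict.
Trained networks look in the newest picture that a camera, given by its name, has taken for a name from the list of things; names that differ only in an ending like _2 or _b are one class to them, and where a whole thing is asked for, a point or a joint stands for the part that bears it (a point fixed in the world has none). Each returns a list of dicts, best first, with "conf" (0 to 1); they miss things now and then, are a little off and sometimes report something else, mostly with a low value. They report only what shows in the picture. A call takes as long as a camera call. They do not tell look-alikes from the thing itself.
- env.cut_out(query, camera): "mask" (400x640 bool, what is visible of it) and "bbox" ([left, top, width, height] in pixels, round what is visible of it).
The state is a dict: "clock": time; "qpos": joint angles; "dq": joint speeds; "joint_torque": joint torques, N m; "ee_pos": TCP position; "eef_rot": TCP orientation; "ft_force": force on the tool from outside, world axes, zero at the start; "torque": the same for the moment, N m; "finger_gap": opening from 0.0 (shut) to 1.0 (fully open).
Only numpy, scipy, OpenCV 4.12 (cv2) and the standard library are available. Lean on these libraries where they do the work, as an engineer would, in place of code of your own. Each camera call takes 0.05 s, during which the arm holds its last target.

### The job

Starting with the crate on the robot's left, tip up each of the two crates towards the robot, on its near edge against the bench stop, to about 65 degrees so that the underside shows from the front, hold it there for a second and let it down gently flat again. Only one of them has the red inspection stamp underneath: after both have been looked at, push that one away from the robot until its front edge rests on the yellow dispatch line, square to the line, and leave the other where it stands. Work with the fingertips: never lift a crate off the bench or tip it right over, and leave the bottle, the polishing pad and the tumbler alone.

Things in the scene. Friction and masses are not known exactly. Their poses are not given: they have to be found in the camera images.
- crate_a: One of two wooden crates alike from outside, either may be on the left. 160 (x) x 190 (y) x 48 mm to the lid, sides upright; 0.55-0.9 kg, centre of mass 18 mm up: it balances at about 77 deg. On the lid, centred, a raised stacking pad of boards, 98 (x) x 140 (y) mm, 28 high: a fingertip fits on the lid behind its far face (at x = 49; the lid ends at 80). Origin: centre of underside; x away from robot, z up.
- crate_b: The other crate, same shape, size and origin as crate_a. Drawn towards the robot at the far side of its raised pad (6 to 10 N at first, less as it rises), a crate slides a few mm to the bench stop, then tips up on its near lower edge; it sinks back as the finger gives way, following it. Pushed low on its near side it slides without tipping. Mind that no pose is told for a crate that both fingers touch.
- stamp (a point): Centre of the stamp, a red ring 110 mm across with a tick in it, in the middle of the underside of the one crate that carries it (flat ink; hidden from view until that crate is tipped, when the camera in front of the robot sees it).
- crate_a_near (a point): Middle of crate_a's lower edge on the robot's side (80 mm from its origin along -x).
- crate_a_far (a point): Middle of crate_a's lower front edge, away from the robot (80 mm from its origin along +x).
- crate_b_near (a point): Middle of crate_b's lower edge on the robot's side (80 mm from its origin along -x).
- crate_b_far (a point): Middle of crate_b's lower front edge, away from the robot (80 mm from its origin along +x).
- bench_stop: Bench stop: fixed flat aluminium bar, 25 (x) x 580 (y) x 8 mm high. The crates stand 6 to 12 mm beyond its far face (x = 12.5 mm), about parallel to it, one left (+y), one right (-y) of its middle. As the bar is 8 mm high, the near lower edge of a tipping crate creeps away from it by 8 mm x tan(tilt). Origin: middle of its underside; x away from the robot.
- dispatch_line: Dispatch line: strip of yellow tape flat on the bench, 40 mm wide (x) and 620 mm long (y), about parallel to the bench stop and 235 to 280 mm beyond it (centre to centre). Origin: its middle; x away from the robot.
- squeeze_bottle: White bottle, 38 mm in diameter, 100 mm high, standing between the two crates' paths. Origin: centre of its underside. Bystander.
- polishing_pad: Polishing pad, yellow foam with a black face, 55 x 90 x 32 mm, lying beside the crates. Origin: centre of its underside. Bystander.
- tumbler: Clear glass tumbler, 68 mm in diameter, 85 mm high, standing beside the crates. Origin: centre of its underside. Bystander.
Mind the look-alikes: they are no part of the job. Leave any blue look-alike of the crate_b alone.

How it is judged:
By the outcome, as a careful person would: the job done as asked, in the order asked, and still so for the second after the job is handed in, with the robot touching nothing.
It also fails if it takes over 72 s, if anything falls off the work surface, if the arm or the gripper's body presses on something with over 40 N, if the wrist force passes 120 N, or if a joint passes its speed limit or range.

## Working session

There is one attempt and no reset: what is moved stays moved. The work goes in short steps, Python scripts to look and compute and a shell command to move; the robot and the scene stay as the last step left them, time stands still between calls to the robot, and variables do not carry over. Pictures are saved under pics/ and viewed, and the job is handed in when it is done.

```bash
ls; mkdir -p pics
python3 - <<'E'
from plant import env
import cv2
s=env.read_state();print(s)
for n in("side","top","wrist"):
    c=env.calibration(n);print(n,c)
    cv2.imwrite(f"pics/{n}0.png",env.read_camera(n))
E
```

```text
pics
{'clock': 0.0, 'qpos': array([ 1.08951165e+00,  2.07443428e-01,  1.54296551e+00, -1.70409919e-06,
        1.39350820e+00, -1.50553019e-01]), 'dq': array([ 0.00091037,  0.001505  ,  0.0001591 ,  0.00018181, -0.00124212,
        0.00101836]), 'joint_torque': array([-2.30312271e-04, -3.83021164e+01, -2.91601181e+01, -3.31663041e-04,
        1.05760820e-02, -1.01435720e-05]), 'ee_pos': array([0.1865911 , 0.5434961 , 0.40350652]), 'eef_rot': array([ 8.13859032e-01,  5.81061206e-01, -1.03611501e-03,  5.26572823e-04]), 'ft_force': array([0.51271074, 0.25804763, 0.07141723]), 'torque': array([0.00556741, 0.02093438, 0.00975952]), 'finger_gap': 0.9968803593643624}
side {'camera_matrix': array([[375.58384098,   0.        , 320.44650367],
       [  0.        , 375.58384098, 197.20112694],
       [  0.        ,   0.        ,   1.        ]]), 'R': array([[ 0.93900778, -0.34300121,  0.02479028],
       [-0.17427211, -0.536757  , -0.82554294],
       [ 0.29646859,  0.77087099, -0.56379455]]), 't': array([-0.46994861,  0.14172968,  0.89254273])}
top {'camera_matrix': array([[437.74378509,   0.        , 321.02031419],
       [  0.        , 437.74378509, 199.06004385],
       [  0.        ,   0.        ,   1.        ]]), 'R': array([[ 0.0301289 , -0.99953541, -0.00460538],
       [-0.97970613, -0.02861712, -0.1983859 ],
       [ 0.19816194,  0.01048907, -0.98011317]]), 't': array([0.03709507, 0.52132684, 1.2809363 ])}
wrist {'camera_matrix': array([[348.85533337,   0.        , 320.35330758],
       [  0.        , 348.85533337, 197.29119852],
       [  0.        ,   0.        ,   1.        ]]), 'R': array([[ 0.32442451,  0.94590977, -0.0018553 ],
       [ 0.91262021, -0.31249   ,  0.26357986],
       [ 0.248743  , -0.08720495, -0.96463579]]), 't': array([-0.5736687 , -0.03556069,  0.37781451])}
```

View pics/side0.png

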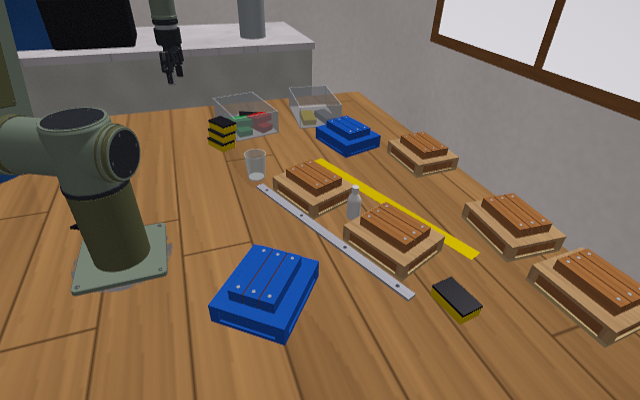

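View pics/top0.png

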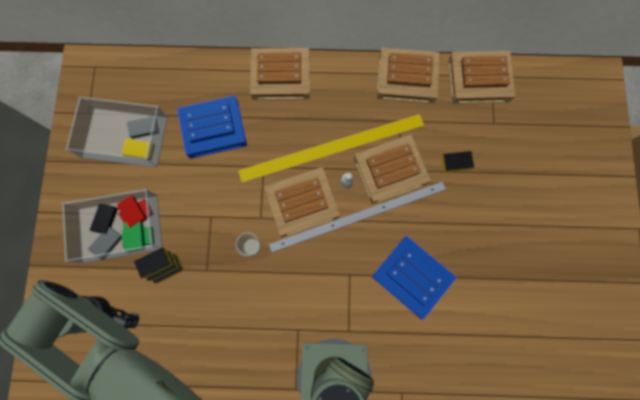

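View pics/wrist0.png

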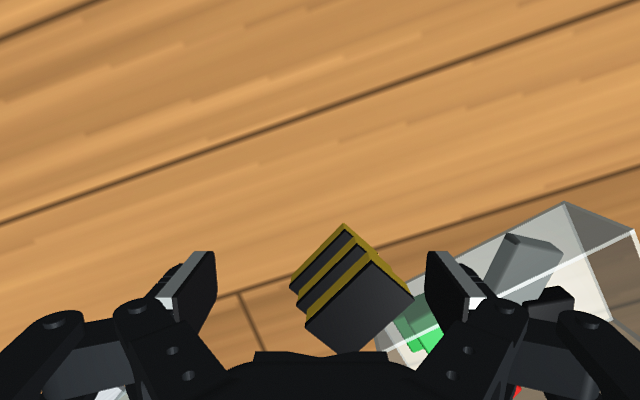

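Left crate sits at top (302,202), right crate at top (392,168). The wooden look-alikes are at the back edge at top (280,72), (408,75) and (483,77), and the blue ones at top (212,127) and (414,277). Neither front crate is blue, and both stand just beyond the bar, so they match the description. Next I'll measure them.

```bash
cat > h.py <<'E'
from plant import env
import numpy as np, cv2
from scipy.optimize import minimize
def proj(cal,P):
    P=np.atleast_2d(P); c=P@np.array(cal["R"]).T+cal["t"]; p=c@np.array(cal["camera_matrix"]).T
    return p[:,:2]/p[:,2:]
def unproj(cal,uv,z):
    K=np.array(cal["camera_matrix"]);R=np.array(cal["R"]);t=np.array(cal["t"])
    uv=np.atleast_2d(uv);d=np.c_[uv,np.ones(len(uv))]@np.linalg.inv(K).T@R;o=-R.T@t
    return o+d*((z-o[2])/d[:,2])[:,None]
B=np.array([[x,y,z] for x in(-.08,.08) for y in(-.095,.095) for z in(0,.048)])
P=np.array([[x,y,z] for x in(-.049,.049) for y in(-.07,.07) for z in(.048,.076)])
def world(pts,x,y,a):
    c,s=np.cos(a),np.sin(a);return pts@np.array([[c,-s,0],[s,c,0],[0,0,1]]).T+[x,y,0]
def sil(cal,pose,S=4):
    m=np.zeros((400*S,640*S),np.uint8)
    for Q in(B,P):
        h=cv2.convexHull(((proj(cal,world(Q,*pose))+.5)*S).astype(np.float32)).astype(np.int32);cv2.fillConvexPoly(m,h,255)
    return cv2.resize(m,(640,400),interpolation=cv2.INTER_AREA)/255.
def fit(views,pose):
    # views: list of (cal,mask)
    def cost(q):
        q=q*np.array([.01,.01,.05])+pose;c=0
        for cal,m in views: c+=np.abs(sil(cal,q)-m).sum()/m.sum()
        return c
    r=minimize(cost,np.zeros(3),method="Nelder-Mead",options=dict(initial_simplex=np.array([[0,0,0],[1,0,0],[0,1,0],[0,0,1.]]),xatol=.01,fatol=1e-4))
    return r.x*np.array([.01,.01,.05])+pose,r.fun
E
python3 - <<'E'
from h import *
im=env.read_camera("top");top=env.calibration("top")
np.save("top.npy",im)
hsv=cv2.cvtColor(im,cv2.COLOR_BGR2HSV)
ds=env.cut_out("crate_a","top")
print([(round(d["conf"],2),d["bbox"]) for d in ds])
for q in["bench_stop","dispatch_line","squeeze_bottle","polishing_pad","tumbler"]:
    r=env.cut_out(q,"top");print(q,[(round(d["conf"],2),d["bbox"]) for d in r])
    z={"bench_stop":.008}.get(q,0.)
    d=r[0];ys,xs=np.nonzero(d["mask"])
    (c,wh,an)=cv2.minAreaRect(np.c_[xs,ys].astype(np.float32))
    w=unproj(top,cv2.boxPoints((c,wh,an)),z);print(w[:,:2].round(4).tolist(), unproj(top,c,z)[0].round(4))
    if q in("bench_stop","dispatch_line"):
        W=unproj(top,np.c_[xs,ys],z)[:,:2];mu=W.mean(0);u,s,v=np.linalg.svd(W-mu,full_matrices=False);k=v[0]*np.sign(v[0][1]);print("axis",mu.round(4),np.degrees(np.arctan2(-k[0],k[1])).round(2),len(W))
side=env.calibration("side");env.read_camera("side");dsd=env.cut_out("crate_a","side")
print([(round(d["conf"],2),d["bbox"]) for d in dsd])
for px in((302,202),(392,168)):
    m=[d for d in ds if d["mask"][px[1],px[0]]]
    if not m: print("none");continue
    p0=unproj(top,px,.06)[0];p0=np.array([p0[0],p0[1],.33])
    f,c=fit([(top,m[0]["mask"])],p0);print(px,f.round(4),np.degrees(f[2]).round(2),c)
    spx=proj(side,[[f[0],f[1],.06]])[0].astype(int)
    ms=[d for d in dsd if d["mask"][spx[1],spx[0]]]
    if ms:
        f2,c2=fit([(side,ms[0]["mask"])],f);print(" side",f2.round(4),np.degrees(f2[2]).round(2),c2)
E
```

```text
[(0.98, [368.7, 235.5, 88.9, 81.3]), (0.88, [355.9, 134.9, 75.4, 65.9]), (0.71, [180.3, 98.2, 69.2, 61.2]), (0.55, [263.8, 166.5, 73.4, 71.4])]
bench_stop [(0.6, [269.4, 182.8, 175.6, 66.0]), (0.19, [344.0, 171.1, 10.2, 14.7])]
[[0.3827, 0.2067], [0.5971, -0.3287], [0.5715, -0.3371], [0.3586, 0.1965]] [ 0.476  -0.0621  0.008 ]
axis [ 0.4744 -0.0592] 21.7 1402
dispatch_line [(0.86, [237.3, 117.2, 183.4, 63.4])]
[[0.6163, 0.3196], [0.8249, -0.2626], [0.7862, -0.2734], [0.5796, 0.3059]] [0.7004 0.0259 0.    ]
axis [0.7009 0.0242] 19.71 2130
squeeze_bottle [(0.6, [340.9, 174.2, 13.0, 16.4])]
[[0.5724, -0.0032], [0.6232, -0.0185], [0.612, -0.0543], [0.5614, -0.0388]] [ 0.5922 -0.0287  0.    ]
polishing_pad [(0.84, [438.6, 150.6, 37.7, 22.5])]
[[0.6908, -0.3306], [0.7054, -0.4315], [0.6427, -0.4358], [0.6283, -0.3357]] [ 0.6667 -0.3834  0.    ]
tumbler [(0.56, [236.9, 230.7, 24.9, 27.1])]
[[0.4117, 0.3149], [0.4139, 0.24], [0.3488, 0.2363], [0.3466, 0.3104]] [0.3801 0.2754 0.    ]
[(0.94, [276.5, 159.9, 79.0, 59.2]), (0.87, [208.2, 245.2, 110.8, 101.4]), (0.78, [343.5, 203.0, 100.1, 79.7]), (0.68, [313.9, 116.6, 69.1, 40.5])]
(302, 202) [0.5132 0.1123 0.3599] 20.62 0.024861045635232424
 side [0.517  0.1105 0.3624] 20.77 0.0424897159393208
(392, 168) [ 0.6269 -0.166   0.3851] 22.06 0.025871101578706802
 side [ 0.6289 -0.1653  0.3707] 21.24 0.017638827151347524
```

```bash
python3 -m crank '[[1,-0.7,1.1,0,1.3],[1,-1.4,2.2,0,2.6],[1,-2.1,3.3,0,3.9],[1,-2.8,4.4,0,5.2],[1,-3.5,5.5,0,6.5],[1,-4.2,6.6,0,7.8],[1,-4.9,7.4,0,9],[1,-4.9,7.4,0,9]]' 40
cat > ax.py <<'E'
from h import *
from scipy.spatial.transform import Rotation as Ro
def st():
    s=env.read_state();R=Ro.from_quat(s["eef_rot"]).as_matrix()
    print("t",round(s["clock"],2),"p",s["ee_pos"].round(4),"yaw_y",np.degrees(np.arctan2(R[1,1],R[0,1])).round(2),"tilt",np.degrees(np.arccos(-R[2,2])).round(2),"F",s["ft_force"].round(2),"gap",round(s["finger_gap"],2),"q",s["qpos"].round(2))
    return s,R
def need(target,yaw):
    s,R=st();d=R.T@(np.array(target)-s["ee_pos"])/.04
    cur=np.degrees(np.arctan2(R[1,1],R[0,1]));r=((cur-yaw+180)%360-180)/8
    print("units",d.round(3),"roll",r.round(3))
E
python3 -c "
from ax import *
need([.60,-.013,.405],-159)"
```

```text
clock: 1.6
ee_pos: [0.4044, 0.2603, 0.4049]
eef_rot: [1.0, -0.011, 0.0, 0.0]
ft_force: [-0.5, -0.2, 0.1]
finger_gap: -0.0
t 1.6 p [0.4044 0.2603 0.4049] yaw_y -91.22 tilt 0.04 F [-0.47 -0.25  0.1 ] gap -0.0 q [ 0.39  0.    1.76 -0.    1.37  0.41]
units [5.035e+00 6.726e+00 2.000e-03] roll 8.472
```

```bash
python3 -m crank '[[1,0.8,1.1,0,1.3],[1,1.6,2.2,0,2.6],[1,2.4,3.3,0,3.9],[1,3.2,4.4,0,5.2],[1,4,5.5,0,6.5],[1,4.8,6.5,0,7.8],[1,5,6.7,0,8.5],[1,5,6.7,0,8.5]]'
python3 - <<'E'
from ax import *
st()
cal=env.calibration("wrist");im=env.read_camera("wrist")
cv2.imwrite("pics/w1.png",im)
import pickle
out={}
for q in["crate_a","bench_stop","dispatch_line","squeeze_bottle"]:
    r=env.cut_out(q,"wrist");out[q]=r;print(q,[(round(d["conf"],2),d["bbox"]) for d in r])
pickle.dump((cal,im,out),open("w1.pkl","wb"))
E
```

```text
clock: 2.6
ee_pos: [0.599, -0.0087, 0.4043]
eef_rot: [0.825, -0.565, -0.0, -0.0]
ft_force: [-0.2, 0.6, -0.9]
finger_gap: 0.001
t 2.6 p [ 0.599  -0.0087  0.4043] yaw_y -158.85 tilt 0.05 F [-0.22  0.55 -0.92] gap 0.0 q [-0.16  0.26  1.48  0.    1.4   1.04]
crate_a [(0.86, [376.0, 116.4, 217.6, 161.8]), (0.66, [61.0, 120.9, 217.9, 163.8])]
bench_stop [(0.56, [77.9, 263.9, 501.6, 25.1])]
dispatch_line [(0.6, [9.4, 25.8, 629.9, 61.8]), (0.51, [598.3, 199.4, 41.7, 59.7])]
squeeze_bottle [(0.96, [312.0, 170.1, 41.1, 50.3])]
```

View pics/w1.png

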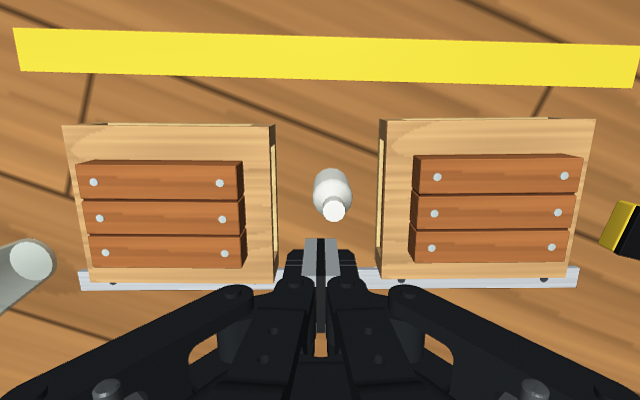

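The view shows both crates (left one at 170,200 and right one at 487,200), the bottle at (332,195), the bar along y≈280 and the line along y≈55. Now I'll fit their poses.

Run:
```python
from h import *
import pickle
cal,im,out=pickle.load(open("w1.pkl","rb"))
for d,p in zip(out["crate_a"],([.628,-.166,.36],[.513,.112,.36])):
    m=d["mask"]; f,c=fit([(cal,m)],np.array(p)); print("crate",f.round(4),np.degrees(f[2]).round(2),c)
hsv=cv2.cvtColor(im,cv2.COLOR_BGR2HSV)
y=((hsv[...,0]>22)&(hsv[...,0]<36)&(hsv[...,1]>150)&(hsv[...,2]>150));y[110:]=0
U=[];L=[]
for u in range(30,620,10):
    v=np.nonzero(y[:,u])[0]
    if len(v)>20:U.append((u,v.min()-.5));L.append((u,v.max()+.5))
def line(pts,z):
    W=unproj(cal,np.array(pts,float)+[0,0],z)[:,:2];k=np.polyfit(W[:,1],W[:,0],1);k=np.polyfit(W[:,1],W[:,0],1,w=1/(1e-3+abs(W[:,0]-np.polyval(k,W[:,1]))))
    a=np.arctan(-k[0]);n=np.array([np.cos(a),np.sin(a)]);return np.degrees(a),n,n@np.array([k[1],0])
for nm,p in(("far",U),("near",L)):
    print("line",nm,line(p,0))
# bar: bright low-saturation, near (lower) top edge
b=(hsv[...,1]<60)&(hsv[...,2]>150)
P=[]
for u in list(range(100,200,8))+list(range(450,570,8)):
    v=np.nonzero(b[255:300,u])[0]
    if len(v)>4:P.append((u,255+v.max()+.5))
print(P[:3],P[-3:]);
a=line(P,.008);print("bar lower visible edge as z=.008",a,"as z=0",line(P,0.))
d=out["squeeze_bottle"][0];
```

```text
crate [ 0.6298 -0.1655  0.377 ] 21.6 0.006808742091563038
crate [0.5161 0.1121 0.3608] 20.67 0.009621614370423814
line far (np.float64(19.633886835439185), array([0.94185889, 0.33600868]), np.float64(0.6910990399710368))
line near (np.float64(19.63147366341706), array([0.94187304, 0.33596901]), np.float64(0.6510432862631885))
[(100, np.float64(290.5)), (108, np.float64(290.5)), (116, np.float64(290.5))] [(546, np.float64(287.5)), (554, np.float64(287.5)), (562, np.float64(287.5))]
bar lower visible edge as z=.008 (np.float64(21.611441401074686), array([0.92970296, 0.36831021]), np.float64(0.41026924325351066)) as z=0 (np.float64(21.611336943840275), array([0.92970363, 0.36830852]), np.float64(0.4056488248334662))
```

```bash
cat > traj.py <<'E'
import numpy as np
def A(th,Bf=.4353):
    th=np.radians(th);zA=.048+max(.004,.022*np.sin(th)+.001)
    return Bf+.008*np.tan(th)+.129*np.cos(th)-zA*np.sin(th), .129*np.sin(th)+zA*np.cos(th)
if __name__=="__main__":
    for t in range(0,71,5):
        n,z=A(t);print(t,"tcp n %.4f z %.4f"%(n+.011,z+.173), "rel0 units ty %.2f tz %.2f"%(-(n-A(0)[0])/.04,-(z-A(0)[1])/.04))
E
python3 traj.py; python3 -c "
from ax import *
need([.5745,.1352,.300],-158.39);need([.5745,.1352,.226],-158.39)"
```

```text
0 tcp n 0.5753 z 0.2250 rel0 units ty -0.00 tz -0.00
5 tcp n 0.5710 z 0.2360 rel0 units ty 0.11 tz -0.28
10 tcp n 0.5656 z 0.2474 rel0 units ty 0.24 tz -0.56
15 tcp n 0.5589 z 0.2592 rel0 units ty 0.41 tz -0.86
20 tcp n 0.5511 z 0.2702 rel0 units ty 0.61 tz -1.13
25 tcp n 0.5423 z 0.2804 rel0 units ty 0.82 tz -1.38
30 tcp n 0.5326 z 0.2895 rel0 units ty 1.07 tz -1.61
35 tcp n 0.5222 z 0.2975 rel0 units ty 1.33 tz -1.81
40 tcp n 0.5112 z 0.3043 rel0 units ty 1.60 tz -1.98
45 tcp n 0.4999 z 0.3099 rel0 units ty 1.89 tz -2.12
50 tcp n 0.4883 z 0.3141 rel0 units ty 2.17 tz -2.23
55 tcp n 0.4768 z 0.3171 rel0 units ty 2.46 tz -2.30
60 tcp n 0.4657 z 0.3187 rel0 units ty 2.74 tz -2.34
65 tcp n 0.4555 z 0.3190 rel0 units ty 3.00 tz -2.35
70 tcp n 0.4469 z 0.3180 rel0 units ty 3.21 tz -2.33
t 2.85 p [ 0.5981 -0.0077  0.4048] yaw_y -158.8 tilt 0.02 F [-0.4  -0.25  0.28] gap -0.0 q [-0.16  0.26  1.48  0.    1.4   1.04]
units [-3.543 -0.742  2.62 ] roll -0.051
t 2.85 p [ 0.5981 -0.0077  0.4048] yaw_y -158.8 tilt 0.02 F [-0.4  -0.25  0.28] gap -0.0 q [-0.16  0.26  1.48  0.    1.4   1.04]
units [-3.543 -0.742  4.47 ] roll -0.051
```

```bash
python3 -m crank '[[1,-1.2,-0.25,0,-0.05],[1,-2.4,-0.5,0.5,-0.05],[1,-3.54,-0.74,1.5,-0.05],[1,-3.54,-0.74,2.6,-0.05],[1,-3.54,-0.74,3.4,-0.05],[1,-3.54,-0.74,4.0,-0.05],[1,-3.54,-0.74,4.3,-0.05],[1,-3.54,-0.74,4.3,-0.05]]'
python3 - <<'E'
from ax import *
need([.5745,.1352,.226],-158.39)
cal=env.calibration("wrist");im=env.read_camera("wrist");s=env.read_camera("side")
p=proj(cal,[[.5161+.9357*.049-0*.3,.1121+.353*.049,.048]]);print(p)
cv2.imwrite("pics/w2.png",np.vstack([im[60:340],cv2.resize(s[120:280,200:520],(640,320))]))
E
```

```text
clock: 3.85
ee_pos: [0.5749, 0.1341, 0.2322]
eef_rot: [0.827, -0.563, -0.001, 0.0]
ft_force: [-1.3, 0.4, -0.3]
finger_gap: -0.002
t 3.85 p [0.5749 0.1341 0.2322] yaw_y -158.51 tilt 0.08 F [-1.28  0.38 -0.35] gap -0.0 q [0.08 0.43 1.64 0.   1.07 1.28]
units [-0.028 -0.001  0.156] roll -0.015
[[317.68520138 275.04999409]]
```

View pics/w2.png

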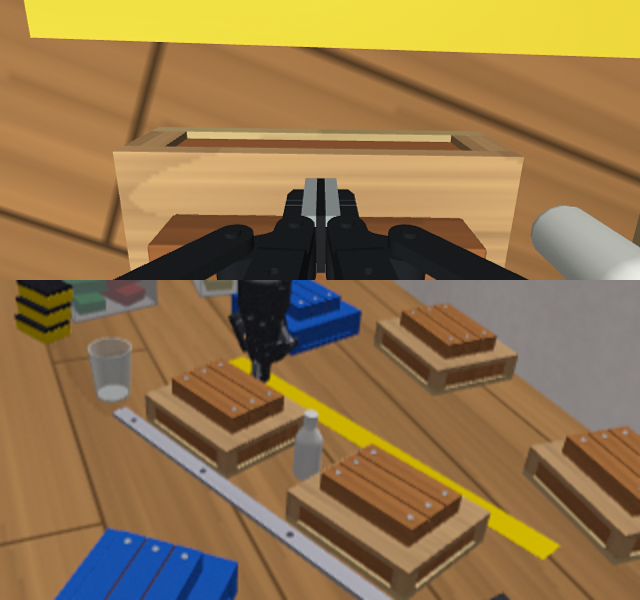

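The fingertip is over the lid strip behind the pad, tip around (320,240) in the wrist view, with the pad's far face just nearer the robot. Next I'll drop a few mm and draw the crate to the stop.

```bash
python3 -m crank '[[1,-0.03,0,0.16,0],[1,-0.03,0.07,0.16,0],[1,-0.03,0.12,0.16,0],[1,-0.03,0.17,0.16,0],[1,-0.03,0.2,0.16,0],[1,-0.03,0.2,0.16,0]]'
python3 -c "
from ax import *
s,R=st();print(s['ee_pos'][:2]@np.array([.9297,.3683]),s['ft_force'][:2]@np.array([.9297,.3683]))"
```

```text
clock: 4.7
ee_pos: [0.5677, 0.132, 0.2266]
eef_rot: [0.826, -0.563, 0.0, -0.0]
ft_force: [3.5, 1.2, -0.5]
finger_gap: -0.002
t 4.7 p [0.5677 0.132  0.2266] yaw_y -158.56 tilt 0.06 F [ 3.54  1.19 -0.52] gap -0.0 q [0.08 0.43 1.66 0.   1.05 1.28]
0.5764215362328586 3.7288096125973693
```

```bash
python3 -m crank '[[1,0,0.05,0,0],[1,0,0.08,-0.12,0],[1,0,0.14,-0.28,0],[1,0,0.2,-0.42,0],[1,0,0.27,-0.56,0],[1,0,0.35,-0.69,0],[1,0,0.44,-0.83,0],[1,0,0.44,-0.83,0]]'
python3 - <<'E'
from ax import *
s,R=st();n=np.array([.9297,.3683]);print(s['ee_pos'][:2]@n,s['ft_force'][:2]@n)
i=env.read_camera("side");w=env.read_camera("wrist")
cv2.imwrite("pics/s3.png",np.vstack([w[60:340],cv2.resize(i[120:280,200:520],(640,320))]))
E
```

```text
clock: 5.7
ee_pos: [0.5511, 0.1255, 0.2602]
eef_rot: [0.826, -0.563, 0.0, -0.0]
ft_force: [4.8, 1.6, -1.7]
finger_gap: -0.002
t 5.7 p [0.5511 0.1255 0.2602] yaw_y -158.56 tilt 0.07 F [ 4.77  1.56 -1.67] gap -0.0 q [ 0.07  0.35  1.69 -0.    1.1   1.27]
0.5585706793407942 5.009890000138658
```

View pics/s3.png

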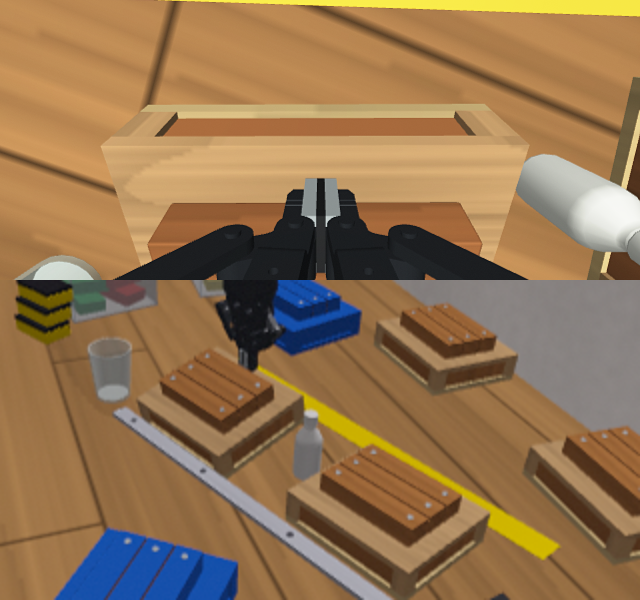

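It has tipped to about 15°, with the far rim raised in both views. Continuing.

```bash
python3 -m crank '[[1,0,0.14,-0.2,0],[1,0,0.28,-0.37,0],[1,0,0.45,-0.56,0],[1,0,0.66,-0.74,0],[1,0,0.87,-0.9,0],[1,0,1.08,-1.04,0],[1,0,1.3,-1.16,0],[1,0,1.48,-1.24,0]]'
python3 - <<'E'
from ax import *
s,R=st();n=np.array([.9297,.3683]);print(s['ee_pos'][:2]@n,s['ft_force'][:2]@n)
i=env.read_camera("side");w=env.read_camera("wrist")
cv2.imwrite("pics/s4.png",np.vstack([w[60:340],cv2.resize(i[120:280,200:520],(640,320))]))
E
```

```text
clock: 6.8
ee_pos: [0.4954, 0.1037, 0.3095]
eef_rot: [0.826, -0.563, 0.0, -0.0]
ft_force: [3.2, 0.7, 0.7]
finger_gap: -0.002
t 6.8 p [0.4954 0.1037 0.3095] yaw_y -158.56 tilt 0.01 F [3.22 0.7  0.66] gap -0.0 q [0.04 0.16 1.8  0.   1.17 1.23]
0.4987710088239655 3.247335343162977
```

View pics/s4.png

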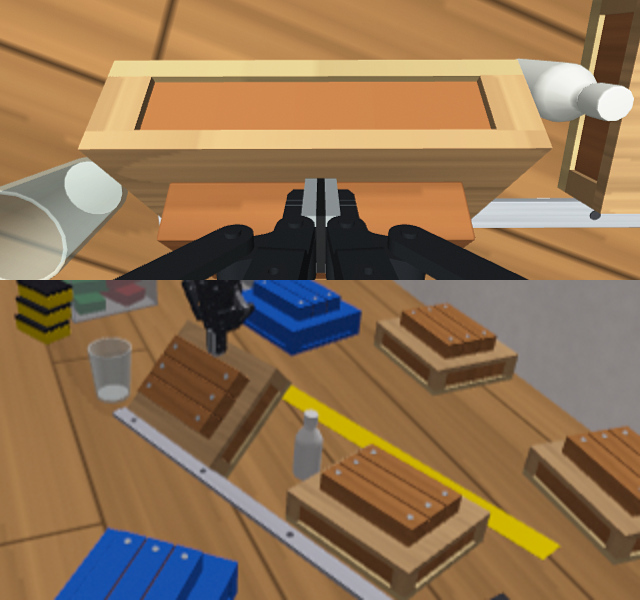

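About 45° now. Continuing to 65° and then holding for a little over a second with pictures.

```bash
python3 -m crank '[[1,0,0.2,-0.08,0],[1,0,0.4,-0.14,0],[1,0,0.6,-0.18,0],[1,0,0.78,-0.2,0],[1,0,0.95,-0.22,0],[1,0,1.07,-0.23,0],[1,0,1.07,-0.23,0],[1,0,1.07,-0.23,0]]'
python3 - <<'E'
from ax import *
s,R=st();n=np.array([.9297,.3683]);print(s['ee_pos'][:2]@n,s['ft_force'][:2]@n)
i=env.read_camera("side");w=env.read_camera("wrist");t=env.read_camera("top")
cv2.imwrite("pics/s5.png",np.vstack([w[60:340],cv2.resize(i[120:280,200:520],(640,320))]))
cv2.imwrite("pics/t5.png",t[100:300,150:470].repeat(2,0).repeat(2,1))
for c in("wrist","side","top"):print(c,[(round(d["conf"],2),d["bbox"]) for d in env.cut_out("stamp",c)])
E
```

```text
clock: 7.9
ee_pos: [0.4566, 0.0883, 0.3203]
eef_rot: [0.826, -0.563, 0.001, -0.001]
ft_force: [2.0, 2.1, 9.6]
finger_gap: 0.002
t 7.9 p [0.4566 0.0883 0.3203] yaw_y -158.56 tilt 0.2 F [2.03 2.08 9.62] gap 0.0 q [0.   0.06 1.89 0.   1.18 1.2 ]
0.4570767360422193 2.647837236178939
wrist [(0.95, [561.4, 0.0, 78.6, 216.0]), (0.52, [492.8, 55.4, 141.8, 61.8])]
side [(0.98, [344.5, 203.4, 97.3, 79.2])]
top [(0.59, [355.7, 134.2, 74.3, 70.2])]
```

View pics/s5.png

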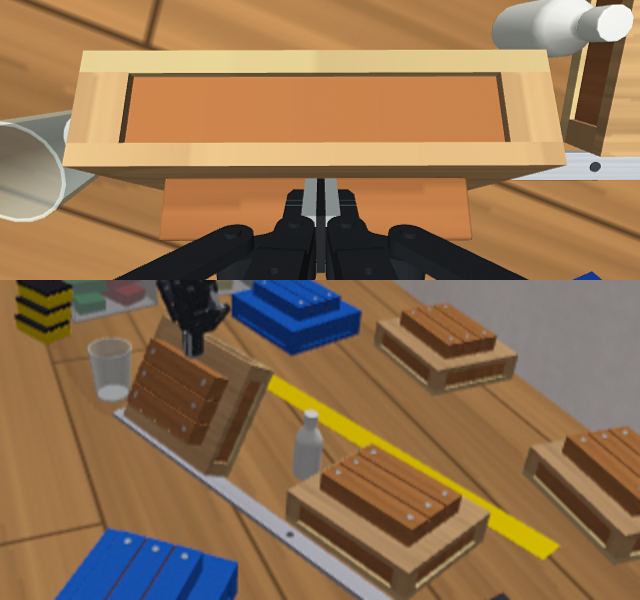

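View pics/t5.png

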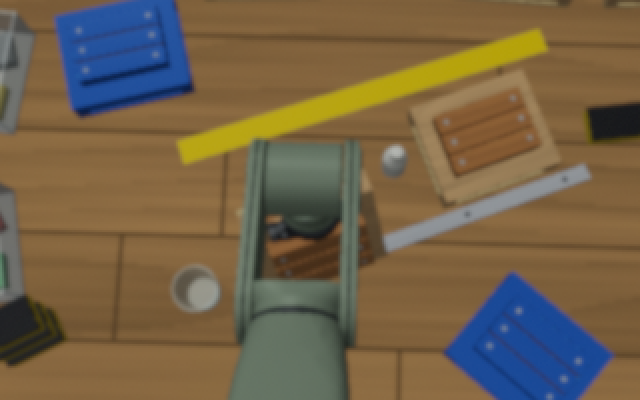

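The wrist view shows the crate's far face seen from above (60–570, 50–165), and the side view shows it steeply tipped with the finger behind the pad. No red shows, and by geometry none of the three cameras looks at the underside. I'll measure the tilt with the model.

```bash
cat > tilt.py <<'E'
from ax import *
def tw(pts,th,e0,a=np.radians(21.61),Bf=.4353):
    n=np.array([np.cos(a),np.sin(a),0]);e=np.array([-n[1],n[0],0])
    X=pts[:,0]+.08;Z=pts[:,2];th=np.radians(th)
    N=Bf+.008*np.tan(th)+X*np.cos(th)-Z*np.sin(th);H=X*np.sin(th)+Z*np.cos(th)
    return N[:,None]*n+(pts[:,1]+e0)[:,None]*e+H[:,None]*[0,0,1]
def draw(im,cal,th,e0,col):
    for Q in(B,P):
        p=proj(cal,tw(Q,th,e0))
        for i in range(8):
            for j in range(i):
                if bin(i^j).count("1")==1: cv2.line(im,*[tuple(int(round(v*8)) for v in p[k]) for k in(i,j)],col,1,cv2.LINE_AA,3)
E
cat > ov.py <<'E'
import sys
from tilt import *
e0=float(sys.argv[1]);ths=[float(x) for x in sys.argv[3:]]
s=env.read_camera("side");c=env.calibration("side")
u=proj(c,tw(np.zeros((1,3)),45,e0))[0].astype(int)
tiles=[]
for th in ths:
    i=s.copy();
    draw(i,c,th,e0,(255,255,0))
    tiles.append(cv2.resize(i[u[1]-70:u[1]+70,u[0]-90:u[0]+90],(400,311)))
cv2.imwrite(sys.argv[2],np.hstack(tiles))
E
python3 ov.py -.0859 pics/o5.png 61 67
python3 -m crank '[[1,0,0,0,0],[1,0,0,0,0],[1,0,0,0,0]]'
```

```text
clock: 8.62
ee_pos: [0.4567, 0.0883, 0.3203]
eef_rot: [0.826, -0.563, 0.001, -0.001]
ft_force: [2.7, 2.6, 9.7]
finger_gap: 0.003
```

View pics/o5.png

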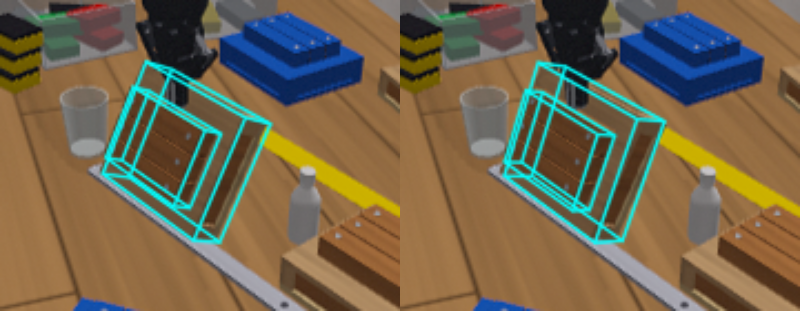

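```bash
cat > fitw.py <<'E'
from tilt import *
from scipy.optimize import least_squares
def fitw(cal,uv,e0,th0=60):
    q=np.array([[.08,.095,0],[.08,-.095,0],[.08,-.095,.048],[.08,.095,.048]])
    f=lambda p:(proj(cal,tw(q,p[0],p[1],p[2],.4353+p[3]))-uv).ravel()
    r=least_squares(f,[th0,e0,np.radians(21.6),0],x_scale=[1,.01,.01,.01]);return r.x,np.abs(r.fun).max()
E
python3 - <<'E'
from fitw import *
print(fitw(env.calibration("wrist"),np.array([[83,110.5],[548,110],[566,225],[62.5,226]]),-.086))
s,R=st()
E
```

```text
(array([ 6.31407126e+01, -8.44194101e-02,  3.75645167e-01, -7.75388493e-04]), np.float64(2.402742157271689))
t 8.62 p [0.4567 0.0883 0.3203] yaw_y -158.56 tilt 0.2 F [2.68 2.63 9.69] gap 0.0 q [0.   0.06 1.89 0.   1.18 1.2 ]
```

```bash
python3 -m crank '[[1,0,0.06,0,0],[1,0,0.12,0,0],[1,0,0.12,0,0],[1,0,0.12,0,0],[1,0,0.12,0,0],[1,0,0.12,0,0],[1,0,0.12,0,0],[1,0,0.12,0,0]]'
python3 ov.py -.0859 pics/o6.png 62 66
python3 - <<'E'
from ax import *
w=env.read_camera("wrist");cv2.imwrite("pics/w6.png",w)
E
python3 -m crank '[[1,0,0,0,0],[1,0,0,0,0],[1,0,0,0,0]]'
```

```text
clock: 9.62
ee_pos: [0.4524, 0.0866, 0.3207]
eef_rot: [0.826, -0.563, 0.001, -0.001]
ft_force: [1.7, 2.4, 12.6]
finger_gap: 0.005
clock: 10.1
ee_pos: [0.4524, 0.0866, 0.3206]
eef_rot: [0.826, -0.563, 0.001, -0.001]
ft_force: [3.1, 2.3, 11.3]
finger_gap: 0.002
```

View pics/o6.png

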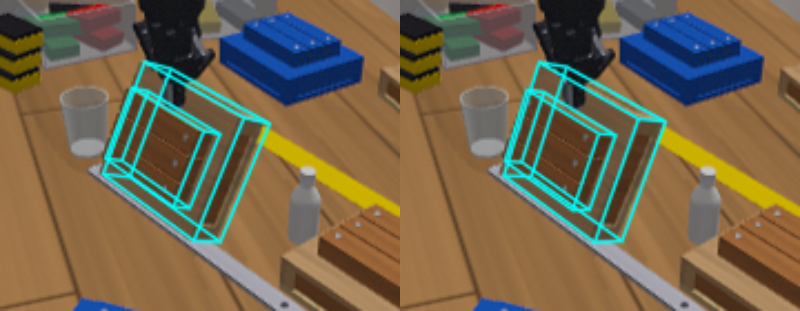

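View pics/w6.png

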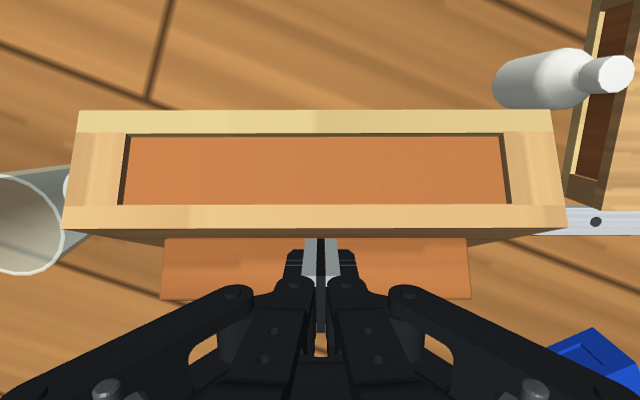

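Run:
```python
from fitw import *
print(fitw(env.calibration("wrist"),np.array([[79.5,110.5],[550,109.5],[567.5,228],[60.5,228.5]]),-.086))
```

```text
(array([ 6.51735903e+01, -8.43661615e-02,  3.75831280e-01, -1.71922202e-03]), np.float64(3.314317434259344))
```

Run:
```python
from h import *
for q in("crate_a","crate_b","stamp","crate_a_far"):
  for c in("side","wrist"):print(q,c,[(round(d["conf"],2),np.round(d["bbox"]).tolist()) for d in env.cut_out(q,c)])
```

```text
crate_a side [(0.95, [212.0, 245.0, 106.0, 100.0]), (0.73, [313.0, 117.0, 69.0, 37.0]), (0.61, [263.0, 139.0, 73.0, 81.0]), (0.57, [343.0, 202.0, 103.0, 80.0])]
crate_a wrist [(0.96, [59.0, 107.0, 506.0, 194.0]), (0.92, [550.0, 327.0, 90.0, 69.0]), (0.68, [540.0, 207.0, 99.0, 29.0]), (0.56, [562.0, 0.0, 78.0, 208.0])]
crate_b side [(0.95, [212.0, 245.0, 106.0, 100.0]), (0.73, [313.0, 117.0, 69.0, 37.0]), (0.61, [263.0, 139.0, 73.0, 81.0]), (0.57, [343.0, 202.0, 103.0, 80.0])]
crate_b wrist [(0.96, [59.0, 107.0, 506.0, 194.0]), (0.92, [550.0, 327.0, 90.0, 69.0]), (0.68, [540.0, 207.0, 99.0, 29.0]), (0.56, [562.0, 0.0, 78.0, 208.0])]
stamp side [(0.68, [346.0, 202.0, 97.0, 82.0])]
stamp wrist [(0.96, [563.0, 1.0, 77.0, 208.0])]
crate_a_far side [(0.97, [341.0, 202.0, 104.0, 78.0])]
crate_a_far wrist [(0.79, [562.0, 0.0, 78.0, 211.0])]
```

Tilt is 65° by the wrist-corner fit, and it has been held more than a second. Now I'll let it down along the same arc.

```bash
python3 -m crank '[[1,0,-0.15,0,0],[1,0,-0.32,0.01,0],[1,0,-0.5,0.04,0],[1,0,-0.68,0.08,0],[1,0,-0.87,0.13,0],[1,0,-1.06,0.2,0],[1,0,-1.25,0.28,0],[1,0,-1.44,0.37,0]]'
python3 -m crank '[[1,0,-0.18,0.11,0],[1,0,-0.36,0.23,0],[1,0,-0.53,0.37,0],[1,0,-0.7,0.53,0],[1,0,-0.85,0.69,0],[1,0,-1,0.86,0],[1,0,-1.13,1.03,0],[1,0,-1.21,1.14,0]]'
python3 - <<'E'
from ax import *
s,R=st();n=np.array([.9297,.3683]);print(s['ee_pos'][:2]@n,s['ft_force'][:2]@n)
i=env.read_camera("side");w=env.read_camera("wrist")
cv2.imwrite("pics/s7.png",np.vstack([w[60:340],cv2.resize(i[120:280,200:520],(640,320))]))
E
```

```text
clock: 11.5
ee_pos: [0.5061, 0.1079, 0.3039]
eef_rot: [0.826, -0.563, 0.001, -0.001]
ft_force: [4.5, 2.1, 4.3]
finger_gap: 0.001
clock: 12.5
ee_pos: [0.5529, 0.126, 0.2593]
eef_rot: [0.826, -0.563, 0.003, -0.003]
ft_force: [9.7, 4.7, 3.3]
finger_gap: -0.003
t 12.5 p [0.5529 0.126  0.2593] yaw_y -158.57 tilt 0.53 F [9.72 4.69 3.34] gap -0.0 q [0.07 0.35 1.69 0.   1.1  1.27]
0.5604489995997501 10.764215448112278
```

View pics/s7.png

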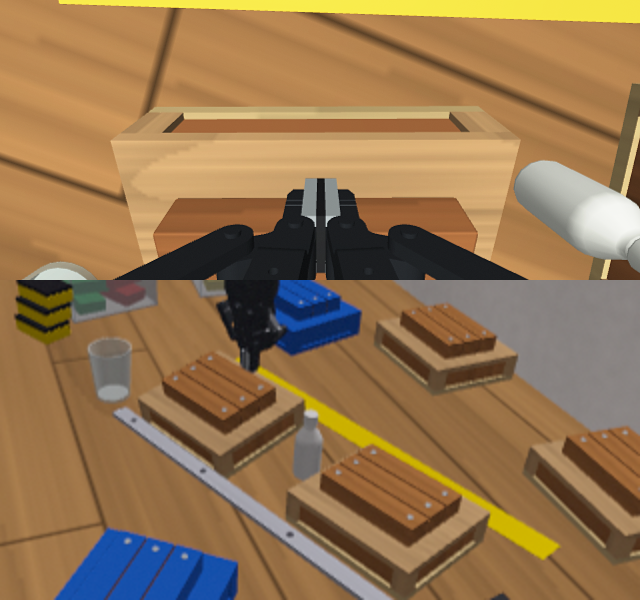

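```bash
python3 -m crank '[[1,0,-0.06,0.1,0],[1,0,-0.12,0.2,0],[1,0,-0.18,0.32,0],[1,0,-0.24,0.44,0],[1,0,-0.29,0.55,0],[1,0,-0.34,0.65,0],[1,0,-0.39,0.75,0],[1,0,-0.43,0.8,0]]'
python3 -m crank '[[1,0,-0.04,0.02,0],[1,0,-0.08,0.02,0],[1,0,-0.12,0,0],[1,0,-0.12,0,0]]'
python3 - <<'E'
from ax import *
s,R=st();n=np.array([.9297,.3683]);print(s['ee_pos'][:2]@n,s['ft_force'][:2]@n)
i=env.read_camera("side");w=env.read_camera("wrist")
cv2.imwrite("pics/s8.png",np.vstack([w[60:340],cv2.resize(i[120:280,200:520],(640,320))]))
E
```

```text
clock: 13.6
ee_pos: [0.5659, 0.1314, 0.225]
eef_rot: [0.826, -0.563, -0.001, 0.001]
ft_force: [1.3, 1.1, 2.0]
finger_gap: -0.002
clock: 14.1
ee_pos: [0.5707, 0.1333, 0.2257]
eef_rot: [0.826, -0.563, -0.0, 0.0]
ft_force: [-1.3, 0.5, 0.4]
finger_gap: 0.002
t 14.1 p [0.5707 0.1333 0.2257] yaw_y -158.55 tilt 0.04 F [-1.29  0.46  0.37] gap 0.0 q [ 0.08  0.43  1.65 -0.    1.06  1.28]
0.5796404781900671 -1.0277202493138682
```

View pics/s8.png

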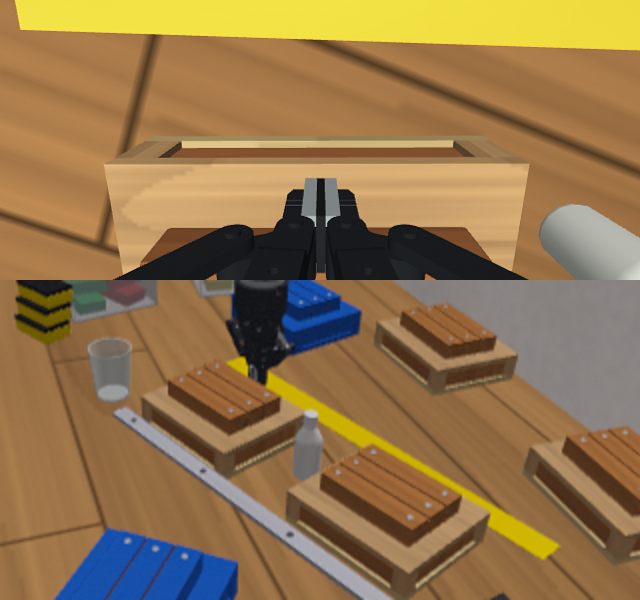

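The left crate is down flat and the finger is free. Moving on to the right crate.

```bash
python3 -c "
from ax import *
need([.6888,-.1421,.33],-158.39);need([.6888,-.1421,.2265],-158.39)"
```

```text
t 14.2 p [0.5707 0.1333 0.2259] yaw_y -158.55 tilt 0.02 F [-0.47 -0.28  0.19] gap -0.0 q [ 0.08  0.43  1.65 -0.    1.06  1.28]
units [ 7.488 -0.229 -2.604] roll -0.02
t 14.2 p [0.5707 0.1333 0.2259] yaw_y -158.55 tilt 0.02 F [-0.47 -0.28  0.19] gap -0.0 q [ 0.08  0.43  1.65 -0.    1.06  1.28]
units [ 7.488 -0.23  -0.016] roll -0.02
```

```bash
python3 -m crank '[[1,0,-0.23,-1,0],[1,0,-0.23,-2.2,0],[1,1.2,-0.23,-2.6,0],[1,2.5,-0.23,-2.6,0],[1,3.8,-0.23,-2.6,0],[1,5.1,-0.23,-2.6,0],[1,6.4,-0.23,-2.6,0],[1,7.5,-0.23,-2.6,0]]'
python3 -m crank '[[1,0,0,0.4,0],[1,0,0,1,0],[1,0,0,1.6,0],[1,0,0,2.1,0],[1,0,0,2.35,0],[1,0,0,2.35,0]]'
python3 - <<'E'
from ax import *
need([.6888,-.1421,.2265],-158.39)
w=env.read_camera("wrist");cv2.imwrite("pics/w9.png",w)
E
```

```text
clock: 15.2
ee_pos: [0.6894, -0.1446, 0.3299]
eef_rot: [0.826, -0.564, 0.0, 0.0]
ft_force: [0.4, 1.4, 0.4]
finger_gap: -0.003
clock: 15.95
ee_pos: [0.6887, -0.1421, 0.2349]
eef_rot: [0.826, -0.563, -0.001, 0.0]
ft_force: [-0.3, 0.4, 0.5]
finger_gap: 0.002
t 15.95 p [ 0.6887 -0.1421  0.2349] yaw_y -158.53 tilt 0.11 F [-0.31  0.45  0.47] gap 0.0 q [-0.33  0.63  1.32  0.    1.19  0.87]
units [ 0.001 -0.002  0.209] roll -0.018
```

View pics/w9.png

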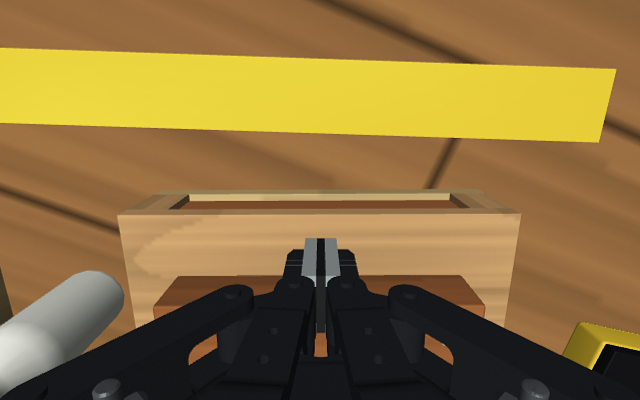

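Centred on the right crate with the tip behind the pad (320,240). I'll descend and draw it to the stop.

```bash
python3 -m crank '[[1,0,0,0.2,0],[1,0,0.06,0.2,0],[1,0,0.12,0.2,0],[1,0,0.18,0.2,0],[1,0,0.23,0.2,0],[1,0,0.28,0.2,0],[1,0,0.3,0.2,0],[1,0,0.3,0.2,0]]'
python3 -c "
from ax import *
s,R=st();print(s['ee_pos'][:2]@np.array([.9297,.3683]),s['ft_force'][:2]@np.array([.9297,.3683]))"
```

```text
clock: 17.0
ee_pos: [0.678, -0.147, 0.2282]
eef_rot: [0.826, -0.563, 0.0, -0.0]
ft_force: [3.1, 1.1, -1.1]
finger_gap: 0.001
t 17.0 p [ 0.678  -0.147   0.2282] yaw_y -158.55 tilt 0.03 F [ 3.06  1.05 -1.07] gap 0.0 q [-0.34  0.62  1.35  0.    1.17  0.86]
0.5762310642323262 3.2336588738879573
```

```bash
python3 -m crank '[[1,0,0.05,0.04,0],[1,0,0.08,-0.08,0],[1,0,0.14,-0.24,0],[1,0,0.2,-0.38,0],[1,0,0.27,-0.52,0],[1,0,0.35,-0.65,0],[1,0,0.44,-0.79,0],[1,0,0.44,-0.79,0]]'
python3 -c "
from ax import *
s,R=st();print(s['ee_pos'][:2]@np.array([.9297,.3683]),s['ft_force'][:2]@np.array([.9297,.3683]))"
python3 -m crank '[[1,0,0.14,-0.2,0],[1,0,0.28,-0.37,0],[1,0,0.45,-0.56,0],[1,0,0.66,-0.74,0],[1,0,0.87,-0.9,0],[1,0,1.08,-1.04,0],[1,0,1.3,-1.16,0],[1,0,1.48,-1.24,0]]'
python3 - <<'E'
from ax import *
s,R=st();n=np.array([.9297,.3683]);print(s['ee_pos'][:2]@n,s['ft_force'][:2]@n)
i=env.read_camera("side");w=env.read_camera("wrist")
cv2.imwrite("pics/s10.png",np.vstack([w[60:340],cv2.resize(i[120:280,200:520],(640,320))]))
E
```

```text
clock: 18.0
ee_pos: [0.6616, -0.1536, 0.2604]
eef_rot: [0.826, -0.563, 0.001, -0.0]
ft_force: [4.8, 2.5, -2.2]
finger_gap: -0.003
t 18.0 p [ 0.6616 -0.1536  0.2604] yaw_y -158.57 tilt 0.08 F [ 4.8   2.51 -2.19] gap -0.0 q [-0.36  0.56  1.38  0.    1.2   0.84]
0.5584969020125834 5.391806122812465
clock: 19.0
ee_pos: [0.6058, -0.1753, 0.3096]
eef_rot: [0.826, -0.563, 0.0, 0.0]
ft_force: [3.4, 1.0, 0.2]
finger_gap: 0.0
t 19.0 p [ 0.6058 -0.1753  0.3096] yaw_y -158.56 tilt 0.01 F [3.36 0.97 0.16] gap 0.0 q [-0.42  0.41  1.49 -0.    1.25  0.78]
0.498692221063734 3.4802323771505277
```

View pics/s10.png

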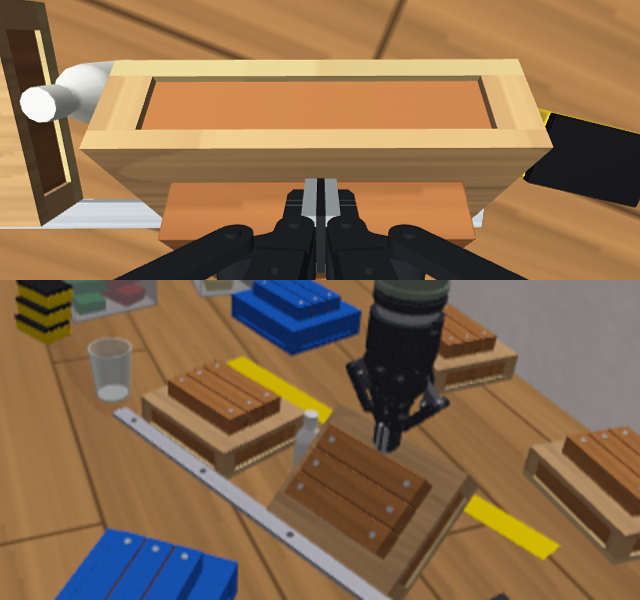

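Same behaviour as before, at about 45°. Going on to 65° and holding.

```bash
python3 -m crank '[[1,0,0.2,-0.08,0],[1,0,0.4,-0.14,0],[1,0,0.6,-0.18,0],[1,0,0.78,-0.2,0],[1,0,0.95,-0.22,0],[1,0,1.09,-0.23,0],[1,0,1.18,-0.23,0],[1,0,1.18,-0.23,0]]'
python3 - <<'E'
from ax import *
w=env.read_camera("wrist");i=env.read_camera("side");t=env.read_camera("top")
cv2.imwrite("pics/s11.png",np.vstack([w[60:340],cv2.resize(i[120:280,200:520],(640,320))]))
cv2.imwrite("pics/t11.png",t[100:300,150:470].repeat(2,0).repeat(2,1))
for q in("stamp","crate_a_far","crate_b_far"):
  for c in("side","wrist","top"):print(q,c,[(round(d["conf"],2),np.round(d["bbox"]).tolist()) for d in env.cut_out(q,c)])
E
python3 -m crank '[[1,0,0,0,0],[1,0,0,0,0],[1,0,0,0,0],[1,0,0,0,0],[1,0,0,0,0],[1,0,0,0,0],[1,0,0,0,0]]'
```

```text
clock: 20.1
ee_pos: [0.5625, -0.1925, 0.3207]
eef_rot: [0.826, -0.563, 0.001, -0.0]
ft_force: [1.2, 2.9, 9.6]
finger_gap: 0.0
stamp side [(0.82, [335.0, 177.0, 94.0, 107.0])]
stamp wrist [(0.57, [61.0, 111.0, 511.0, 188.0])]
stamp top [(0.71, [370.0, 161.0, 65.0, 46.0])]
crate_a_far side [(0.73, [331.0, 181.0, 101.0, 101.0])]
crate_a_far wrist [(0.83, [61.0, 108.0, 510.0, 192.0])]
crate_a_far top [(0.58, [367.0, 162.0, 67.0, 42.0]), (0.21, [263.0, 169.0, 78.0, 72.0])]
crate_b_far side [(0.88, [316.0, 115.0, 54.0, 44.0]), (0.56, [269.0, 162.0, 81.0, 57.0]), (0.54, [333.0, 182.0, 95.0, 99.0])]
crate_b_far wrist [(0.63, [61.0, 110.0, 511.0, 194.0]), (0.56, [0.0, 0.0, 71.0, 226.0])]
crate_b_far top [(0.93, [179.0, 97.0, 70.0, 63.0]), (0.83, [403.0, 251.0, 53.0, 67.0]), (0.75, [265.0, 170.0, 78.0, 69.0])]
clock: 21.58
ee_pos: [0.5627, -0.1924, 0.3207]
eef_rot: [0.826, -0.563, 0.001, -0.0]
ft_force: [0.8, 3.4, 10.6]
finger_gap: -0.001
```

View pics/s11.png

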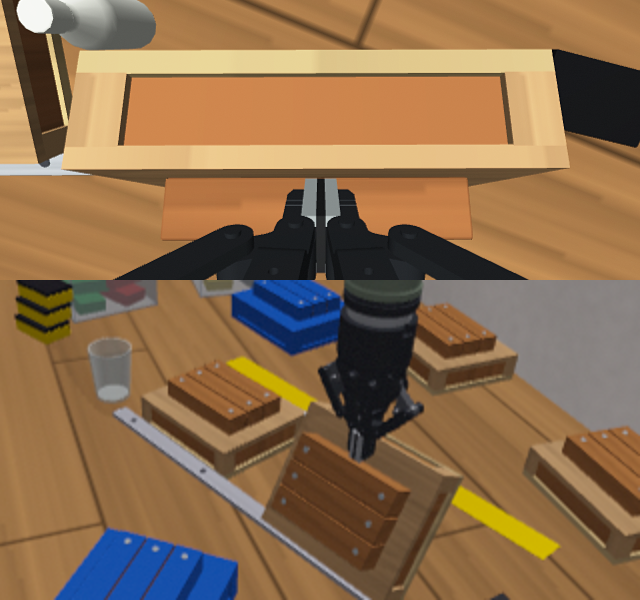

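View pics/t11.png

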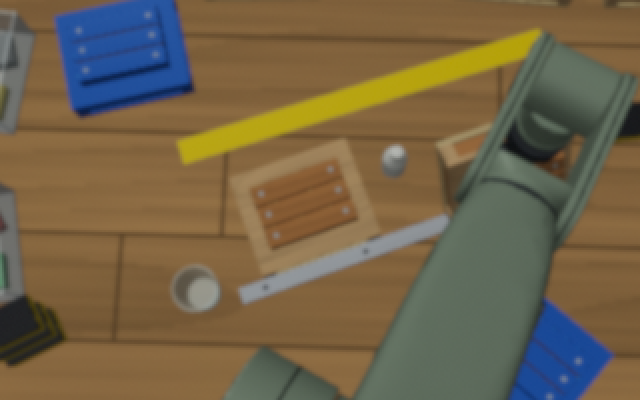

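The right crate is held at about 65°: the face corners are at (79,110), (553,110), (569,228) and (61,228), nearly the same as for the left. The hold has lasted more than a second. No camera sees an underside, but the networks' "stamp" query has picked the right crate every time, in both states. Letting it down.

```bash
python3 -m crank '[[1,0,-0.15,0,0],[1,0,-0.32,0.01,0],[1,0,-0.5,0.04,0],[1,0,-0.68,0.08,0],[1,0,-0.87,0.13,0],[1,0,-1.06,0.2,0],[1,0,-1.25,0.28,0],[1,0,-1.44,0.37,0]]'
python3 -m crank '[[1,0,-0.18,0.11,0],[1,0,-0.36,0.23,0],[1,0,-0.53,0.37,0],[1,0,-0.7,0.53,0],[1,0,-0.85,0.69,0],[1,0,-1,0.86,0],[1,0,-1.13,1.03,0],[1,0,-1.21,1.14,0]]'
python3 -m crank '[[1,0,-0.06,0.1,0],[1,0,-0.12,0.2,0],[1,0,-0.18,0.32,0],[1,0,-0.24,0.44,0],[1,0,-0.29,0.55,0],[1,0,-0.34,0.65,0],[1,0,-0.39,0.75,0],[1,0,-0.43,0.8,0]]'
python3 -m crank '[[1,0,-0.04,0.02,0],[1,0,-0.08,0.02,0],[1,0,-0.12,0,0],[1,0,-0.15,-0.5,0],[1,0,-0.15,-1.5,0],[1,0,-0.15,-2.5,0]]'
python3 - <<'E'
from ax import *
st()
i=env.read_camera("side");w=env.read_camera("wrist")
cv2.imwrite("pics/s12.png",np.vstack([w[60:340],cv2.resize(i[120:280,200:520],(640,320))]))
for q in("stamp",):
  for c in("side","wrist"):print(q,c,[(round(d["conf"],2),np.round(d["bbox"]).tolist()) for d in env.cut_out(q,c)])
E
```

```text
clock: 22.58
ee_pos: [0.6169, -0.1709, 0.3038]
eef_rot: [0.826, -0.563, 0.001, -0.001]
ft_force: [3.6, 1.2, 3.4]
finger_gap: 0.002
clock: 23.58
ee_pos: [0.6636, -0.1526, 0.259]
eef_rot: [0.826, -0.563, 0.003, -0.003]
ft_force: [9.7, 4.4, 3.1]
finger_gap: 0.001
clock: 24.58
ee_pos: [0.6763, -0.1473, 0.2244]
eef_rot: [0.826, -0.563, -0.002, 0.001]
ft_force: [0.4, -0.5, 0.8]
finger_gap: -0.003
clock: 25.32
ee_pos: [0.6828, -0.145, 0.3286]
eef_rot: [0.826, -0.563, 0.001, -0.0]
ft_force: [0.9, -0.2, 0.7]
finger_gap: -0.001
t 25.32 p [ 0.6828 -0.145   0.3286] yaw_y -158.55 tilt 0.07 F [ 0.88 -0.19  0.68] gap -0.0 q [-0.33  0.52  1.28 -0.    1.34  0.86]
stamp side [(0.64, [342.0, 202.0, 101.0, 79.0])]
stamp wrist [(0.67, [187.0, 170.0, 251.0, 186.0])]
```

View pics/s12.png

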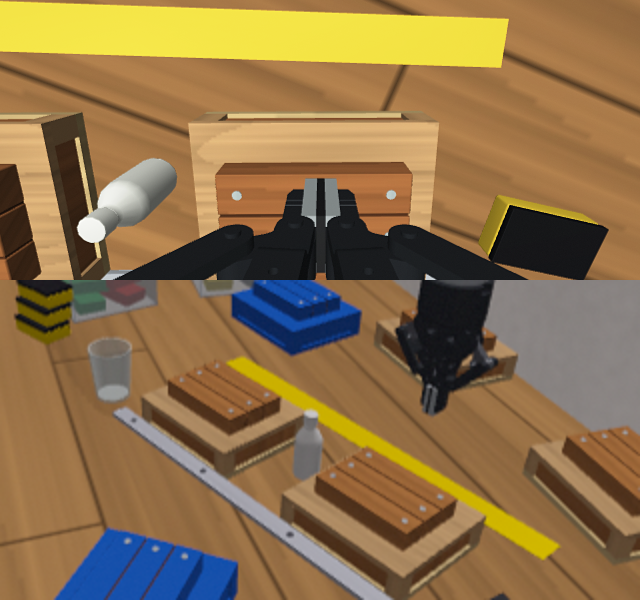

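The right crate is flat against the stop. Next I'll go behind it, with the tool squared to the dispatch line and the jaws partly open.

```bash
python3 -c "
from ax import *
need([.5271,-.2027,.33],-160.37)"
```

```text
t 25.52 p [ 0.6833 -0.1452  0.3291] yaw_y -158.55 tilt 0.28 F [-1.21  0.5   0.66] gap 0.0 q [-0.33  0.52  1.28 -0.    1.34  0.86]
units [-0.09   4.159 -0.039] roll 0.227
```

```bash
python3 -m crank '[[0.3,-0.03,1,-0.04,0.1],[0.3,-0.06,2,-0.04,0.23],[0.3,-0.09,3,-0.04,0.23],[0.3,-0.09,3.8,-0.04,0.23],[0.3,-0.09,4.16,-0.04,0.23],[0.3,-0.09,4.16,-0.04,0.23]]'
python3 - <<'E'
from ax import *
need([.5271,-.2027,.188],-160.37)
cal=env.calibration("wrist");im=env.read_camera("wrist");cv2.imwrite("pics/w13.png",im)
for d in env.cut_out("crate_a","wrist"):
    print(round(d["conf"],2),d["bbox"])
    b=d["bbox"]
    if b[1]>5 and b[0]>5 and b[0]+b[2]<635:
        f,c=fit([(cal,d["mask"])],np.array([.6213,-.1691,.377]));print(f.round(4),np.degrees(f[2]).round(2),c)
E
```

```text
clock: 26.28
ee_pos: [0.5261, -0.2026, 0.3269]
eef_rot: [0.817, -0.577, -0.001, -0.0]
ft_force: [0.0, -0.1, -0.5]
finger_gap: 0.699
t 26.27 p [ 0.5261 -0.2026  0.3269] yaw_y -160.46 tilt 0.06 F [ 0.01 -0.1  -0.48] gap 0.7 q [-0.52  0.26  1.65  0.    1.24  0.71]
units [ 0.014 -0.025  3.473] roll -0.011
0.83 [137.8, 289.2, 195.2, 110.8]
[ 0.8013 -0.1391  0.077 ] 4.41 1.0
0.72 [1.3, 0.0, 83.3, 184.4]
0.59 [172.2, 0.0, 294.8, 173.7]
```

View pics/w13.png

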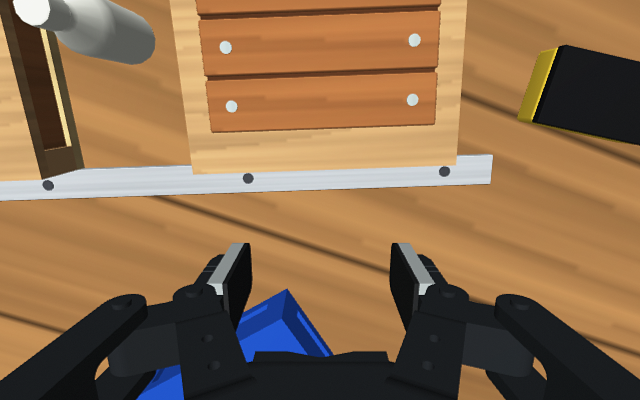

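Run:
```python
from ax import *
cal=env.calibration("wrist")
nl=np.array([.9419,.336])
for uv,z in(((288,290),.048),((288,290),0.),((192,174),.048),((456,166),.048),((212,132),.076),((437,123),.076)):
    p=unproj(cal,uv,z)[0];print(uv,p.round(4),"nl",(p[:2]@nl).round(4),"el",(p[1]*nl[0]-p[0]*nl[1]).round(4))
s,R=st();p=s["ee_pos"];print((p[:2]@nl).round(4),(p[1]*nl[0]-p[0]*nl[1]).round(4))
```

```text
(288, 290) [ 0.4466 -0.2048  0.048 ] nl 0.3518 el -0.343
(288, 290) [ 0.4186 -0.2095  0.    ] nl 0.3239 el -0.338
(192, 174) [ 0.5125 -0.1098  0.048 ] nl 0.4459 el -0.2756
(456, 166) [ 0.5822 -0.2876  0.048 ] nl 0.4518 el -0.4665
(212, 132) [ 0.5516 -0.123   0.076 ] nl 0.4782 el -0.3012
(437, 123) [ 0.6038 -0.2528  0.076 ] nl 0.4837 el -0.441
t 26.38 p [ 0.5272 -0.2024  0.3274] yaw_y -160.38 tilt 0.04 F [0.29 0.01 0.55] gap 0.7 q [-0.52  0.26  1.64  0.    1.24  0.71]
0.4286 -0.3678
```

The near edge is at (192,174)–(456,166). The fingers are just robot-side of it over the bar, clear of the blue look-alike's corner at (288,290). Descending.

```bash
python3 -m crank '[[0.3,0.08,0,1,0],[0.3,0.08,0,2,0],[0.3,0.08,0,2.8,0],[0.3,0.08,0,3.3,0],[0.3,0.08,0,3.48,0],[0.3,0.08,0,3.48,0]]'
python3 - <<'E'
from ax import *
s,R=st()
i=env.read_camera("side");w=env.read_camera("wrist")
cv2.imwrite("pics/s14.png",np.vstack([w[60:340],cv2.resize(i[120:280,200:520],(640,320))]))
E
```

```text
clock: 27.12
ee_pos: [0.5282, -0.2053, 0.1881]
eef_rot: [0.817, -0.576, -0.0, -0.0]
ft_force: [0.7, 0.5, 0.2]
finger_gap: 0.703
t 27.12 p [ 0.5282 -0.2053  0.1881] yaw_y -160.35 tilt 0.01 F [0.74 0.51 0.23] gap 0.7 q [-0.52  0.46  1.71  0.    0.97  0.7 ]
```

View pics/s14.png

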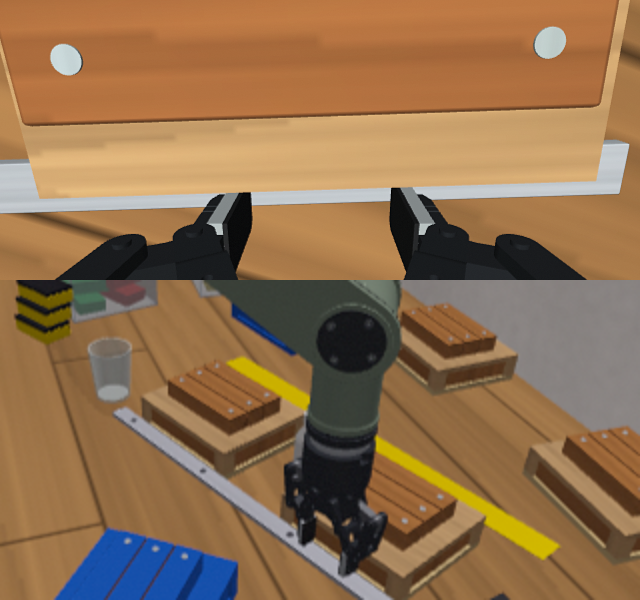

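```bash
python3 -m crank '[[0.3,0,-0.1,0,0],[0.3,0,-0.25,0,0],[0.3,0,-0.45,0,0],[0.3,0,-0.65,0,0],[0.3,0,-0.85,0,0],[0.3,0,-1.05,0,0],[0.3,0,-1.25,0,0],[0.3,0,-1.4,0,0]]'
python3 -m crank '[[0.3,0,-0.08,0,0],[0.3,0,-0.12,0,0],[0.3,0,-0.12,0,0]]'
cat > meas.py <<'E'
from ax import *
import sys
s,R=st();nl=np.array([.9419,.336]);p=s["ee_pos"];print("tool nl",(p[:2]@nl).round(4))
i=env.read_camera("side");cs=env.calibration("side")
cw=env.calibration("wrist");w=env.read_camera("wrist")
cv2.imwrite(sys.argv[1],np.vstack([w[0:300],cv2.resize(i[130:280,250:550],(600,300),interpolation=cv2.INTER_CUBIC)[:, :600] if 0 else cv2.resize(i[130:270,240:540],(640,299))]))
E
python3 meas.py pics/s15.png
```

```text
clock: 28.22
ee_pos: [0.5801, -0.1869, 0.1886]
eef_rot: [0.817, -0.576, -0.001, 0.001]
ft_force: [-5.9, -1.8, 3.1]
finger_gap: 0.699
clock: 28.6
ee_pos: [0.5847, -0.1853, 0.1885]
eef_rot: [0.817, -0.576, -0.0, 0.001]
ft_force: [-5.4, -1.7, 3.0]
finger_gap: 0.7
t 28.6 p [ 0.5847 -0.1853  0.1885] yaw_y -160.38 tilt 0.08 F [-5.38 -1.66  3.04] gap 0.7 q [-0.45  0.54  1.59 -0.    1.02  0.78]
tool nl 0.4884
```

View pics/s15.png

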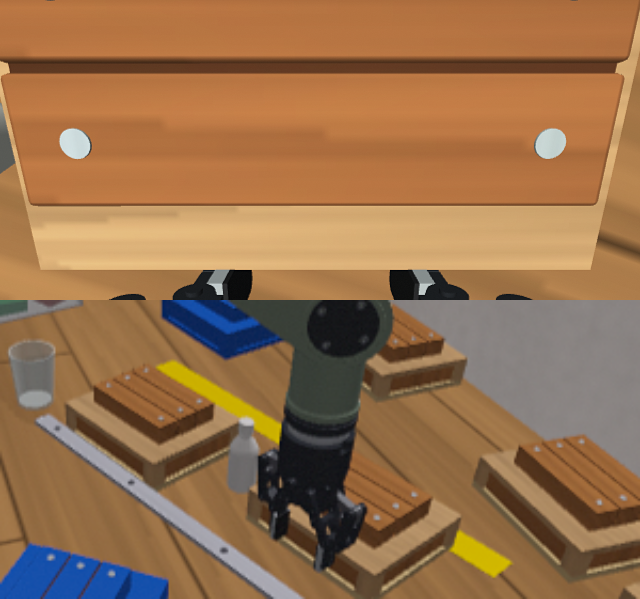

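Run:
```python
from ax import *
cal=env.calibration("wrist");nl=np.array([.9419,.336])
for uv in((41,270),(591,269.5)):
    p=unproj(cal,uv,.048)[0];print(p.round(4),(p[:2]@nl).round(4),(p[1]*nl[0]-p[0]*nl[1]).round(4))
```

```text
[ 0.5633 -0.0915  0.048 ] 0.4998 -0.2754
[ 0.6274 -0.2704  0.048 ] 0.5001 -0.4655
```

The crate is square to the line within about 0.1°. Its far edge is at 0.660 m along the push direction, and the line's centre is at 0.671, so 11 mm more.

```bash
python3 -m crank '[[0.3,0,-0.1,0,0],[0.3,0,-0.18,0,0],[0.3,0,-0.24,0,0],[0.3,0,-0.27,0,0],[0.3,0,-0.27,0,0],[0.3,0,-0.27,0,0]]'
python3 -m crank '[[0.3,0,0.15,0,0],[0.3,0,0.4,0,0],[0.3,0,0.4,-1,0],[0.3,0,0.4,-2.2,0],[0.3,0,0.4,-3.5,0],[0.3,0,0.4,-4.8,0],[0.3,0,0.4,-5.5,0],[0.3,0,0.4,-5.5,0]]'
python3 -c "
from ax import *
need([.599,-.0087,.405],-159)"
```

```text
clock: 29.45
ee_pos: [0.5948, -0.1817, 0.1885]
eef_rot: [0.817, -0.576, -0.0, 0.0]
ft_force: [-4.2, -2.0, 2.9]
finger_gap: 0.7
clock: 30.45
ee_pos: [0.5805, -0.1872, 0.4119]
eef_rot: [0.817, -0.576, 0.004, -0.001]
ft_force: [-0.1, 0.1, -1.0]
finger_gap: 0.699
t 30.45 p [ 0.5805 -0.1872  0.4119] yaw_y -160.4 tilt 0.45 F [-0.06  0.12 -0.98] gap 0.7 q [-0.45  0.27  1.45  0.    1.42  0.77]
units [-4.05  -1.932  0.163] roll -0.175
```

Lifted clear. I'll go back to the overview pose and measure everything again.

```bash
python3 -m crank '[[1,-1.2,-0.6,0,0],[1,-2.4,-1.2,0,0],[1,-3.6,-1.8,0.1,0],[1,-4.05,-1.93,0.16,0],[1,-4.05,-1.93,0.16,0],[1,-4.05,-1.93,0.16,0]]'
python3 - <<'E'
from ax import *
st();cal=env.calibration("wrist");im=env.read_camera("wrist");cv2.imwrite("pics/w16.png",im)
top=env.calibration("top");ti=env.read_camera("top");cv2.imwrite("pics/t16.png",ti);env.read_camera("side")
nl=np.array([.9419,.336]);n=np.array([.9297,.3683])
for d in env.cut_out("crate_a","wrist"):
    p=[.68,-.15,.343] if d["bbox"][0]>300 else [.513,.112,.37]
    f,c=fit([(cal,d["mask"])],np.array(p));print(round(d["conf"],2),d["bbox"],f.round(4),np.degrees(f[2]).round(2),c,"far nl",(f[:2]@nl+.08).round(4),"near n",(f[:2]@n-.08).round(4))
for q in("squeeze_bottle","polishing_pad","tumbler","stamp"):
    print(q,[(round(d["conf"],2),d["bbox"]) for d in env.cut_out(q,"top")])
E
```

```text
clock: 31.2
ee_pos: [0.5982, -0.0096, 0.4012]
eef_rot: [0.817, -0.577, -0.0, 0.001]
ft_force: [0.3, 0.2, 0.9]
finger_gap: -0.001
t 31.2 p [ 0.5982 -0.0096  0.4012] yaw_y -160.46 tilt 0.07 F [0.28 0.18 0.92] gap -0.0 q [-0.16  0.26  1.49 -0.    1.4   1.07]
0.84 [380.6, 50.6, 235.4, 174.8] [ 0.6805 -0.1503  0.341 ] 19.54 0.0037948770241687407 far nl 0.6704 near n 0.4973
0.56 [57.9, 128.3, 224.4, 169.3] [0.5099 0.1101 0.376 ] 21.54 0.01244237071599178 far nl 0.5973 near n 0.4346
squeeze_bottle []
polishing_pad [(0.7, [441.3, 153.4, 34.0, 20.6]), (0.41, [355.5, 120.7, 69.4, 63.5])]
tumbler [(0.6, [238.4, 231.7, 26.0, 28.5])]
stamp [(0.89, [357.5, 121.4, 66.4, 62.8])]
```

View pics/w16.png

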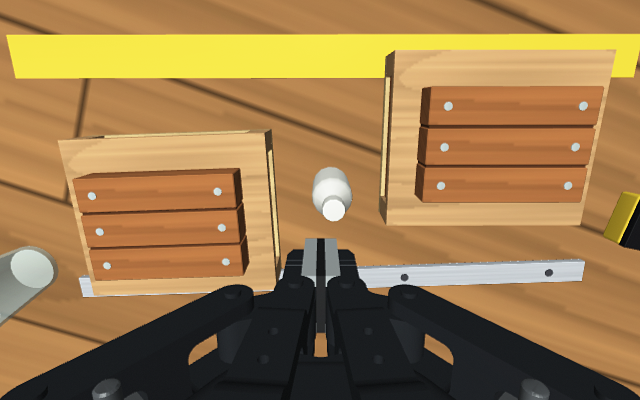

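View pics/t16.png

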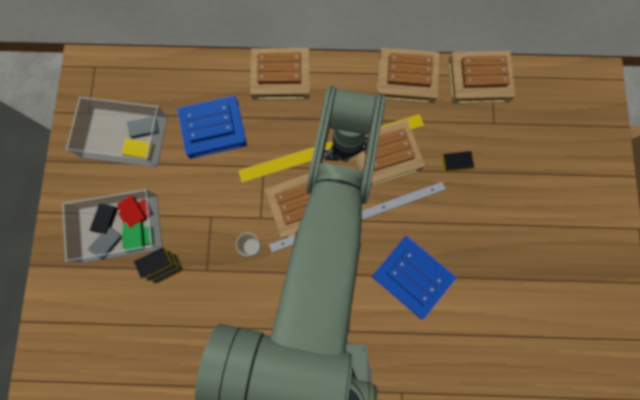

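The right crate's far edge is on the line (far nl 0.6704, line 0.651–0.691) and its yaw is 19.5° against the line's 19.6°. The left crate is flat at the stop, the bottle, pad and tumbler look unmoved, and the gripper is clear. Handing in.

```bash
python3 -c "
from plant import env
print(env.job_done())"
```

```text
the job is handed in; nothing more can be done
None
```

I tipped both crates, left first and then right, and pushed the right one to the dispatch line. However, I never saw the red stamp, so the choice of crate is inferred.

**Tipping:** Each crate was tipped against the stop to about 65°, held for over a second and let down along the same arc. For the left crate, fitting the wrist view gave 65°, and overlays of the crate outline on the side view agreed roughly, to about 4°. For the right crate I only compared its corner pixels with the left one's; they were nearly the same. The left crate is flat against the stop.

**Final position:** In the last overview, the right crate's far edge is less than 1 mm from the middle of the line, and it is square to the line within about 0.1°.

**Bystanders:** The tumbler and polishing pad show no visible move from the first pictures. The bottle was hidden from the top camera at the end, but it looks in place in the wrist view. The job was handed in at about 31.5 s, with the gripper well clear.

**Choosing the crate:** The crates face away from the side and top cameras. From the wrist camera, only the far face shows at 65°. The choice rests on the trained network's "stamp" query, which is meant to report the crate carrying it. It returned only the right crate in every view, with the left crate tipped, the right one tipped, and both flat.

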